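# Open the sprung guard gate of a bench and hold it wide

### The arm

A 6-joint arm with a two-finger parallel gripper is mounted at the origin on the work surface. World frame = base frame: x ahead of the robot, y to its left, z up, the work surface at z = 0. Lengths are in m, angles in rad, forces in N, time in s.
With the tool pointing down it reaches from about 0.35 to 0.975 m from the base axis. Payload 4.9 kg.
Tool frame: the origin (TCP) lies on the centre line of the jaws, within the pads' length; the fingertips stand 11 mm ahead of it and the grasp point (between the pads) lies 8 mm behind it (env.tip_extent is the distance from the TCP to the fingertips, in m); z points along the fingers, y is the direction in which the jaws open and shut (so a half turn about z gives the same grasp; the last joint's range is limited). The gripper opens to 85 mm and grips with 20 to 120 N. Pads are 22 mm wide; open, the fingers measure 114 mm over their backs; the gripper's body (76 mm by 85 mm) begins 54 mm behind the grasp point. The pads swing forward as they close: fully open they stand 13 mm farther back than shut.
Start: joints at [-1.313, 0.053, 1.613, -0, 1.476, -0.119], TCP at [0.23, -0.581, 0.242] pointing down, gripper open.
Joint ranges: [-3.01, 3.01], [-1.01, 2.22], [0.06, 2.58], [-1.02, 4.17], [0.09, 2.62], [-3.14, 3.14]. Speed limits (rad/s): [2.57, 2.57, 3.14, 3.14, 3.14, 3.14].

### API

Orientations are given as a unit quaternion [w, x, y, z].
In Python, from workcell import get_obs, cams, env, nets gives the robot as it stands.
- The arm moves only by the tool arm_command, never from a script. Its arguments are lists of equal length, an entry for each row: "fingers": the opening in per cent of the stroke, from 0 (shut) to 100 (fully open); "travel": the shift along the tool's x, y, z in m, a list of three; "angular": the turn, a rotation vector about the tool's x, y, z in degrees, a list of three. A call has 1 to 8 rows; each row shifts and turns the commanded pose from where the row before left it, along the tool's axes as they then stand; what a row does not reach is not made up. A row lasts 1/12 s, in which the tool goes at most 41.7 mm and 7.16 degrees, less where a joint would pass 70% of its speed; a pose out of reach is approached as far as the arm can. A call is refused whole if a number of a shift passes 0.0417 or a number of a turn 7.16, either way. A call with a gripper value outside its range is refused whole. The fingers move at their own pace and stop on an object; "grip_force" is the grip in N (left out, the last holds). Time passes only in rows, so rows that do not move let the fingers close. It gives the time, the measured TCP pose, the force and the opening at its end, in the units of the state.
- get_obs(): the state, without advancing time (a new reading comes with each control period).
- cams.read_camera(name): name is "scene" or "top" or "wrist"; returns (picture, depth): 480x640x3 uint8, red, green, blue; 480x640 float32, m along the optical axis (not along the pixel's ray), 0 where there is no reading.
- cams.camera_info(name): a dict with "fx", "fy", "cx", "cy" (pixels), "camera_from_world" (4x4, takes a point from world to camera coordinates). Camera axes: x right, y up, looking along -z (the intrinsics and any distortion apply to the point x, -y, -z); pixel columns grow to the right and rows downward; lengths in m; the calibration is good to about 2 mm. A picture is of the moment at which its call begins: read the wrist's pose just before it. camera_info takes no time and is no camera call; for the wrist camera it gives the pose at the moment of the call.
- env.job_done(): hands the job in, once; it reports no verdict.
Trained networks look in the newest picture that a camera, given by its name, has taken for a name from the list of things; names that differ only in an ending like _2 or _b are one class to them, and where a whole thing is asked for, a point or a joint stands for the part that bears it (a point fixed in the world has none). Each returns a list of dicts, best first, with "confidence" (0 to 1); they miss things now and then, are a little off and sometimes report something else, mostly with a low value. They report only what shows in the picture. A call takes as long as a camera call.
- nets.recognise(target, camera): "centre" ([x, y, z] in m, in the coordinates of the camera as it stood for that picture, good to about 4 mm: the middle of the surface that is visible of it).
- nets.trace(target, camera): "region" (480x640 bool, what is visible of it).
- nets.place_of(target, camera): "centre" ([x, y, z] in m, in the coordinates of the camera as it stood for that picture, good to about 4 mm: a listed point, or the origin of a listed thing).
The state is a dict: "t": time; "q": joint angles; "qd": joint speeds; "effort": joint torques, N m; "eef_pos": TCP position; "ee_rot": TCP orientation; "ft_force": force on the tool from outside, world axes, zero at the start; "moment": the same for the moment, N m; "gripper_width": finger opening in m.
Only numpy, scipy, OpenCV 4.12 (cv2) and the standard library are available. Lean on these libraries where they do the work, as an engineer would, in place of code of your own. Each camera call takes 0.05 s, during which the arm holds its last target.

### The job

Open the guard gate of the small optics bench so that someone can reach inside: first squeeze the catch with the long tabs fully in, then the catch with the short tabs, then pull the gate by its knob past its half-way detent, all the way open to its stop. The gate is sprung and falls back when let go, so finish while still holding it there at the stop; leave the screwdriver, the jar and the lens block alone.

Things in the scene. Friction and masses are not known exactly. Their poses are not given: they have to be found in the camera images.
- bench: aluminium optics bench fixed to the table: slotted base plate 260 x 340 x 30 mm, and along its near edge a 30 x 30 mm cross rail, 340 mm long, top 110 mm above the table, on two posts. Origin on the table below the middle of the rail; x points away from the gate over the base plate, y along the rail towards the hinge end, z up. Behind the rail stand fixed optics, all lower than the rail's top
- catch_long_mid (a point): the catch with the LONG grip tabs (44 mm along x, to be squeezed first): point midway between its two upright black tabs, 13 mm below their tops, 142 mm above the table. y is the squeeze direction (along the rail), z up. Each tab is 9 mm thick and 39 mm high (top 155 mm above the table); the pair is 56 mm over its outer faces when out and 36 mm when both are fully in. It stands on the rail, 75 mm to one or the other side of the bench's middle
- catch_short_mid (a point): the catch with the SHORT grip tabs (16 mm along x, to be squeezed second): same point, axes and sizes otherwise; it stands at the other of the two places
- long_tab_a (a joint): how far one grip tab of the catch with long tabs is pushed in towards the middle of its catch, m: 0 out (locked), 0.010 at its stop; at 0.006 or more it has let go of the gate. About 4 N pushes it; it stays where it is left. Tab on the +y side
- long_tab_b (a joint): how far one grip tab of the catch with long tabs is pushed in towards the middle of its catch, m: 0 out (locked), 0.010 at its stop; at 0.006 or more it has let go of the gate. About 4 N pushes it; it stays where it is left. Tab on the -y side
- short_tab_a (a joint): how far one grip tab of the catch with short tabs is pushed in towards the middle of its catch, m: 0 out (locked), 0.010 at its stop; at 0.006 or more it has let go of the gate. About 4 N pushes it; it stays where it is left. Tab on the +y side
- short_tab_b (a joint): how far one grip tab of the catch with short tabs is pushed in towards the middle of its catch, m: 0 out (locked), 0.010 at its stop; at 0.006 or more it has let go of the gate. About 4 N pushes it; it stays where it is left. Tab on the -y side
- knob_mid (a point): middle of the gate's pull knob: upright black cylinder, 24 mm across, 36 mm high on a thin stem, top 162 mm above the table, this point 18 mm below it. It stands on top of the gate midway between the two catches, 30 mm in front of the rail's middle line and 125 mm from the hinge axis; it moves with the gate
- gate_hinge (a point): point on the gate's upright hinge axis, at the height of knob_mid, fixed to the bench at bench x -30, y +125 mm; axes as the bench
- gate (a joint): gate angle, rad: 0 shut, 1.65 at its open stop; seen from above the gate turns clockwise about the hinge as it opens, its knob swinging towards the robot. Until both catches are squeezed they hold the gate below about 0.06. A spring always pulls it shut (1 N at the knob when shut, 2 N at the stop). The detent lies near 0.85 (2 to 3 N more at the knob from 0.6 to 0.85); left alone past it, the gate falls back and rests against it at about 1.0
- gate_leaf: the gate: smoked panel in an aluminium frame, 236 mm wide, 12 mm thick, from 35 to 110 mm above the table (its knob higher). Origin on the hinge axis at table height; from there the leaf runs along its own -y; z up
- screwdriver_mid (a point): screwdriver, 170 mm long, lying on the table beside the bench; not to be moved. Point at its middle
- jar_mid (a point): white jar, 56 mm across, 75 mm high, standing on the table at the hinge end of the bench; not to be moved. Point at its centre
- lens_block_mid (a point): steel block 50 x 40 x 20 mm with a round lens holder on a post, 76 mm high in all, standing beside the bench; not to be moved. Point 30 mm up

How it is judged:
By the outcome, as a careful person would: the job done as asked, in the order asked, and still so for the second after the job is handed in, while the arm keeps its last pose, push and grip.
It also fails if it takes over 58 s, if anything falls off the work surface, if the arm or the gripper's body presses on something with over 40 N, if the wrist force passes 120 N, or if a joint passes its speed limit or range.

## Working session

There is one attempt and no reset: what is moved stays moved. The work goes in short steps, Python scripts to look and compute and a tool call to move; the robot and the scene stay as the last step left them, time stands still between calls to the robot, and variables do not carry over. Pictures are saved under pics/ and viewed, and the job is handed in when it is done.

Besides the shell and the picture viewer there is one more tool, called after "Call:" by a JSON object that holds its "op" and its "data", one argument or row to a line. arm_command: Moves the arm, as the interface text tells. Its arguments: {"type":"object","properties":{"fingers":{"type":"array","items":{"type":"number"}},"travel":{"type":"array","items":{"type":"array","items":{"type":"number"}}},"angular":{"type":"array","items":{"type":"array","items":{"type":"number"}}},"grip_force":{"type":"number"}},"required":["fingers","travel","angular"]}

```bash
ls; mkdir -p pics; cat > h.py <<'E'
import numpy as np,cv2
from workcell import get_obs,cams,env,nets
def w(cam,c):
    M=np.linalg.inv(np.array(cams.camera_info(cam)["camera_from_world"]));return (M@np.r_[c,1])[:3]
E
python3 - <<'E'
from h import *
o=get_obs();print({k:np.round(v,3) for k,v in o.items()})
for c in ["scene","top"]:
    p,d=cams.read_camera(c);cv2.imwrite(f"pics/{c}0.png",p[:,:,::-1])
    for n in ["bench","catch_long_mid","catch_short_mid","knob_mid","gate_hinge","jar_mid","lens_block_mid","screwdriver_mid"]:
        r=nets.place_of(n,c)
        print(c,n,[(np.round(w(c,x["centre"]),3).tolist(),round(x["confidence"],2)) for x in r[:2]])
print(get_obs()["t"])
E
```

```text
pics
{'t': np.float64(0.0), 'q': array([-1.313,  0.053,  1.614, -0.   ,  1.476, -0.119]), 'qd': array([ 0.001,  0.001, -0.002, -0.   ,  0.   ,  0.001]), 'effort': array([-1.0000e-03, -3.9367e+01, -3.7018e+01, -0.0000e+00,  7.0000e-03,
        0.0000e+00]), 'eef_pos': array([ 0.23 , -0.581,  0.241]), 'ee_rot': array([-0.001,  0.982,  0.187, -0.   ]), 'ft_force': array([ 0.915, -0.162, -0.533]), 'moment': array([ 0.04 ,  0.056, -0.028]), 'gripper_width': np.float64(0.085)}
scene bench [([0.602, -0.103, 0.0], 0.57), ([0.597, 0.02, 0.142], 0.27)]
scene catch_long_mid [([0.616, -0.032, 0.141], 0.75)]
scene catch_short_mid [([0.586, -0.176, 0.14], 0.9)]
scene knob_mid [([0.571, -0.098, 0.143], 0.63)]
scene gate_hinge [([0.595, 0.018, 0.139], 0.64)]
scene jar_mid [([0.668, 0.174, 0.037], 0.82)]
scene lens_block_mid [([0.606, -0.337, 0.034], 0.86)]
scene screwdriver_mid [([0.437, -0.36, 0.013], 0.84)]
top bench [([0.602, -0.103, -0.005], 0.91)]
top catch_long_mid [([0.619, -0.03, 0.14], 0.76), ([0.603, -0.334, 0.031], 0.5)]
top catch_short_mid [([0.585, -0.178, 0.141], 0.68)]
top knob_mid [([0.573, -0.098, 0.147], 0.73), ([0.605, -0.337, 0.029], 0.32)]
top gate_hinge [([0.601, 0.022, 0.147], 0.63)]
top jar_mid []
top lens_block_mid [([0.605, -0.337, 0.029], 0.71)]
top screwdriver_mid [([0.435, -0.356, 0.011], 0.72)]
0.9
```

View pics/scene0.png

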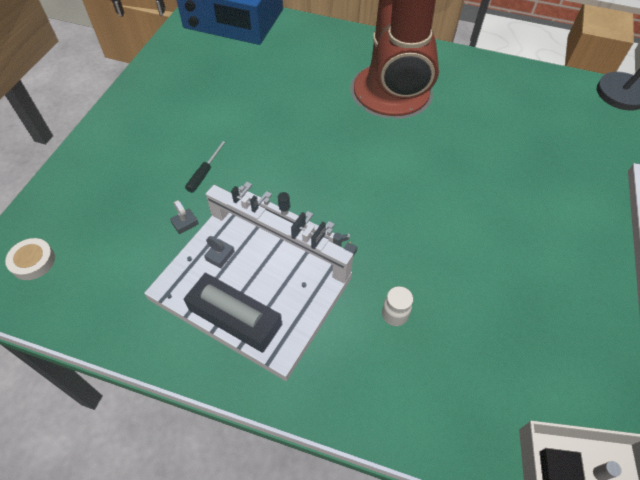

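View pics/top0.png

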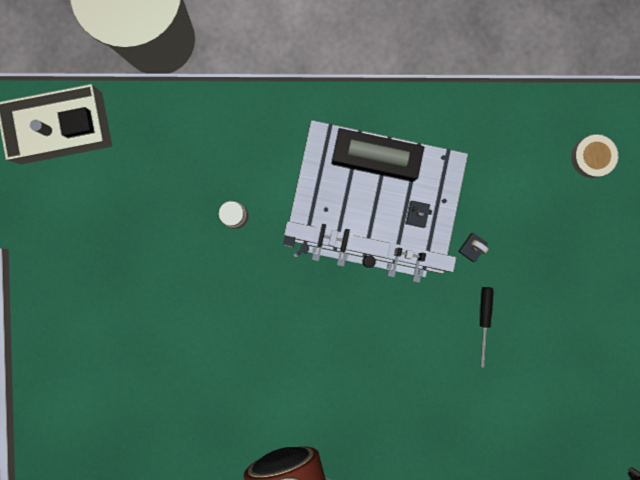

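The long catch is at the hinge end, at about (0.617, -0.031). The short catch is at about (0.586, -0.177). That puts the bench yaw near -12°, and the knob and hinge positions fit it. I'm moving above the long catch.

Call:
{"op": "arm_command", "data": {
  "fingers": [100, 100, 100, 100, 100, 100, 100, 100],
  "travel": [
    [0.0312, -0.0205, 0],
    [0.0312, -0.0205, 0],
    [0.0312, -0.0205, 0],
    [0.0312, -0.0205, 0],
    [0.0312, -0.0205, 0],
    [0.0312, -0.0205, 0],
    [0.0312, -0.0205, 0],
    [0.0312, -0.0205, 0]
  ],
  "angular": [
    [0, 0, 0],
    [0, 0, 0],
    [0, 0, 0],
    [0, 0, 0],
    [0, 0, 0],
    [0, 0, 0],
    [0, 0, 0],
    [0, 0, 0]
  ]
}}

```text
t: 1.57
eef_pos: [0.4024, -0.3352, 0.2426]
ee_rot: [0.0, 0.982, 0.187, 0.0]
ft_force: [0.8, -1.3, 0.2]
gripper_width: 0.085
```

Call:
{"op": "arm_command", "data": {
  "fingers": [100, 100, 100, 100, 100, 100, 100, 100],
  "travel": [
    [0.0312, -0.0205, 0],
    [0.0312, -0.0205, 0],
    [0.0312, -0.0205, 0],
    [0.0312, -0.0205, 0],
    [0.0312, -0.0205, 0],
    [0.0312, -0.0205, 0],
    [0.0312, -0.0205, 0],
    [0.0312, -0.0205, 0]
  ],
  "angular": [
    [0, 0, 0],
    [0, 0, 0],
    [0, 0, 0],
    [0, 0, 0],
    [0, 0, 0],
    [0, 0, 0],
    [0, 0, 0],
    [0, 0, 0]
  ]
}}

```text
t: 2.23
eef_pos: [0.5743, -0.0907, 0.2426]
ee_rot: [0.0, 0.982, 0.187, 0.0]
ft_force: [-0.6, -0.2, 0.9]
gripper_width: 0.0852
```

Call:
{"op": "arm_command", "data": {
  "fingers": [100, 100, 100, 100, 100, 100, 100, 100],
  "travel": [
    [0.0312, -0.0205, 0],
    [0.0312, -0.0205, 0],
    [0, 0, 0],
    [0, 0, 0],
    [0, 0, 0],
    [0, 0, 0],
    [0, 0, 0],
    [0, 0, 0]
  ],
  "angular": [
    [0, 0, -7],
    [0, 0, -7],
    [0, 0, -7],
    [0, 0, -7],
    [0, 0, -7],
    [0, 0, -7],
    [0, 0, -7],
    [0, 0, -7]
  ]
}}

```text
t: 2.9
eef_pos: [0.6125, -0.0289, 0.2423]
ee_rot: [-0.0, 0.777, 0.629, -0.0]
ft_force: [-0.2, -0.8, 1.0]
gripper_width: 0.0851
```

Call:
{"op": "arm_command", "data": {
  "fingers": [100, 100, 100, 100, 100, 100, 100, 100],
  "travel": [
    [0, 0, 0],
    [0, 0, 0],
    [0, 0, 0],
    [0, 0, 0],
    [0, 0, 0],
    [0, 0, 0],
    [0, 0, 0],
    [0, 0, 0]
  ],
  "angular": [
    [0, 0, -7],
    [0, 0, -7],
    [0, 0, -7],
    [0, 0, -7],
    [0, 0, -7],
    [0, 0, -7],
    [0, 0, -7],
    [0, 0, -7]
  ]
}}

```text
t: 3.57
eef_pos: [0.6125, -0.029, 0.2423]
ee_rot: [0.0, 0.391, 0.92, -0.0]
ft_force: [0.5, 0.2, 0.3]
gripper_width: 0.0853
```

Call:
{"op": "arm_command", "data": {
  "fingers": [100, 100, 100, 100, 100, 100],
  "travel": [
    [0, 0, 0],
    [0, 0, 0],
    [0, 0, 0],
    [0, 0, 0],
    [0, 0, 0],
    [0, 0, 0]
  ],
  "angular": [
    [0, 0, -7],
    [0, 0, -7],
    [0, 0, -7],
    [0, 0, -7],
    [0, 0, -6.2],
    [0, 0, 0]
  ]
}}

```text
t: 4.07
eef_pos: [0.6125, -0.029, 0.2423]
ee_rot: [0.0, 0.106, 0.994, -0.0]
ft_force: [0.4, -1.0, 0.3]
gripper_width: 0.0853
```

```bash
python3 - <<'E'
from h import *
c="wrist"
p,d=cams.read_camera(c);cv2.imwrite("pics/w1.png",p[:,:,::-1])
for n in ["catch_long_mid","catch_short_mid","knob_mid","gate_hinge"]:
        r=nets.place_of(n,c)
        print(c,n,[(np.round(w(c,x["centre"]),4).tolist(),round(x["confidence"],2)) for x in r[:2]])
p2,d2=cams.read_camera("top");cv2.imwrite("pics/top1.png",cv2.resize(p2[200:320,220:380,::-1],None,fx=5,fy=5)[:600])
# points near tab tops in world
I=cams.camera_info(c);M=np.linalg.inv(np.array(I["camera_from_world"]))
v,u=np.nonzero(d>0);z=d[v,u]
P=np.c_[(u-I["cx"])/I["fx"]*z,-(v-I["cy"])/I["fy"]*z,-z,np.ones(len(z))]@M.T
P=P[:,:3];np.save("P.npy",P)
a=P[(P[:,2]>.15)&(P[:,2]<.158)]
print(len(a))
# to bench coordinates
t=np.radians(-12.2);x=np.array([np.cos(t),np.sin(t)]);y=np.array([-np.sin(t),np.cos(t)])
for lo,hi in [(.150,.157),(.158,.165),(.106,.113)]:
    m=(P[:,2]>lo)&(P[:,2]<hi);q=P[m][:,:2]-[.602,-.103];B=np.c_[q@x,q@y]
    im=np.zeros((400,700),np.uint8)
    for bx,by in B:
        i,j=int(200+bx*2000),int(350+by*2000)
        if 0<=i<400 and 0<=j<700: im[i,j]=255
    cv2.imwrite(f"pics/h{int(lo*1000)}.png",im)
    n,l,s,ce=cv2.connectedComponentsWithStats(cv2.dilate(im,np.ones((5,5),np.uint8)))
    for k in range(1,n):
        if s[k][4]>150: print(lo,"x mm",(s[k][1]+2-200)/2,(s[k][1]+s[k][3]-3-200)/2,"y",(s[k][0]+2-350)/2,(s[k][0]+s[k][2]-3-350)/2)
E
```

```text
wrist catch_long_mid [([0.6213, -0.0339, 0.14], 0.89)]
wrist catch_short_mid [([0.5899, -0.1748, 0.1401], 0.59)]
wrist knob_mid [([0.5719, -0.0988, 0.1422], 0.82)]
wrist gate_hinge [([0.6013, 0.0249, 0.144], 0.59)]
2442
0.15 x mm -41.0 -19.5 y -8.0 10.0
0.15 x mm -21.5 22.0 y 45.5 55.0
0.15 x mm -21.5 22.5 y 91.0 100.0
0.15 x mm -7.5 9.0 y -105.0 -94.5
0.15 x mm -7.0 9.0 y -59.0 -49.0
0.158 x mm -40.5 -17.0 y -13.5 9.5
0.106 x mm -49.5 -20.0 y 97.5 141.0
0.106 x mm -36.5 -23.0 y -1.5 48.5
0.106 x mm -34.5 -32.5 y -121.5 -107.5
0.106 x mm -34.5 -22.5 y -100.5 -65.5
0.106 x mm -35.0 -23.5 y -57.0 -21.0
0.106 x mm -35.0 -23.0 y 54.5 91.5
0.106 x mm -33.5 16.0 y 102.5 167.5
0.106 x mm -14.5 17.0 y -61.5 42.5
0.106 x mm -14.5 4.0 y 54.0 91.5
0.106 x mm -14.0 16.0 y -172.5 -106.5
0.106 x mm -14.0 0.5 y -100.5 -63.5
0.106 x mm 10.0 16.0 y 54.5 65.0
0.106 x mm 10.0 16.0 y 79.5 91.0
0.106 x mm 11.0 16.5 y -111.5 -100.0
```

View pics/w1.png

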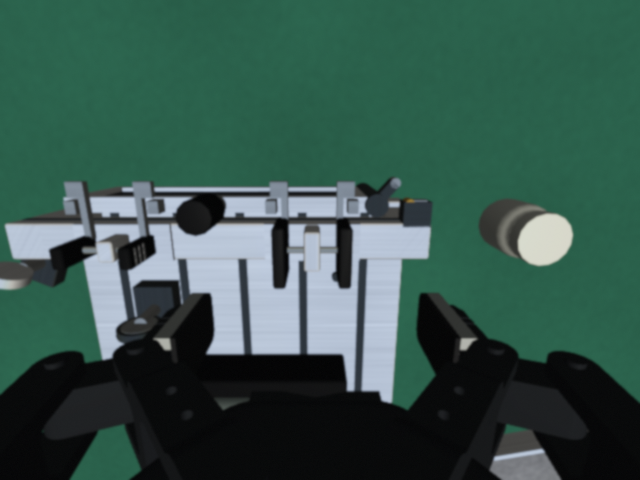

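The wrist view is sharp. The long catch is centred at about px (312,250), the knob at (200,213) and the short catch at (105,250). The depth profile confirms the yaw and shifts the bench origin to (0.6025, -0.1054). Now I'll descend on the long catch.

Call:
{"op": "arm_command", "data": {
  "fingers": [100, 100, 100, 100, 100, 100],
  "travel": [
    [-0.0064, -0.0018, 0],
    [0, 0, 0.027],
    [0, 0, 0.027],
    [0, 0, 0.027],
    [0, 0, 0.027],
    [0, 0, 0]
  ],
  "angular": [
    [0, 0, 0],
    [0, 0, 0],
    [0, 0, 0],
    [0, 0, 0],
    [0, 0, 0],
    [0, 0, 0]
  ],
  "grip_force": 30
}}

```text
t: 4.87
eef_pos: [0.6146, -0.0317, 0.1273]
ee_rot: [-0.006, 0.107, 0.994, 0.0]
ft_force: [-0.5, 0.4, -1.1]
gripper_width: 0.0854
```

```bash
python3 - <<'E'
from h import *
p,d=cams.read_camera("wrist");cv2.imwrite("pics/w2.png",p[:,:,::-1])
E
```

```text
(no output)
```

View pics/w2.png

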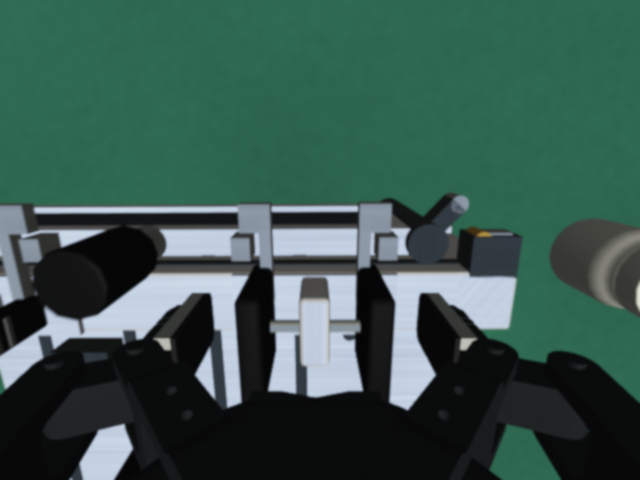

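The tabs stand clear and centred between the pads, at px (255,330) and (375,330). The reported pose showed an overshoot, so I'm checking that it settled.

Call:
{"op": "arm_command", "data": {
  "fingers": [100],
  "travel": [
    [0, 0, 0]
  ],
  "angular": [
    [0, 0, 0]
  ]
}}

```text
t: 5.0
eef_pos: [0.6189, -0.0323, 0.135]
ee_rot: [0.0, 0.107, 0.994, -0.0]
ft_force: [-0.6, 0.6, 1.0]
gripper_width: 0.0853
```

Call:
{"op": "arm_command", "data": {
  "fingers": [60, 50, 45, 40, 35, 30, 30, 30],
  "travel": [
    [0, 0, 0],
    [0, 0, 0],
    [0, 0, 0],
    [0, 0, 0],
    [0, 0, 0],
    [0, 0, 0],
    [0, 0, 0],
    [0, 0, 0]
  ],
  "angular": [
    [0, 0, 0],
    [0, 0, 0],
    [0, 0, 0],
    [0, 0, 0],
    [0, 0, 0],
    [0, 0, 0],
    [0, 0, 0],
    [0, 0, 0]
  ],
  "grip_force": 30
}}

```text
t: 5.67
eef_pos: [0.62, -0.0331, 0.1381]
ee_rot: [0.002, 0.106, 0.994, -0.001]
ft_force: [-2.9, -2.2, 8.1]
gripper_width: 0.0341
```

Call:
{"op": "arm_command", "data": {
  "fingers": [30, 30, 30, 30],
  "travel": [
    [0, 0, 0],
    [0, 0, 0],
    [0, 0, 0],
    [0, 0, 0]
  ],
  "angular": [
    [0, 0, 0],
    [0, 0, 0],
    [0, 0, 0],
    [0, 0, 0]
  ]
}}

```text
t: 6.0
eef_pos: [0.6199, -0.0331, 0.1381]
ee_rot: [0.002, 0.106, 0.994, -0.001]
ft_force: [-3.3, -2.1, 8.1]
gripper_width: 0.0339
```

```bash
python3 - <<'E'
from h import *
p,d=cams.read_camera("wrist");cv2.imwrite("pics/w3.png",p[:,:,::-1])
E
```

```text
(no output)
```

View pics/w3.png

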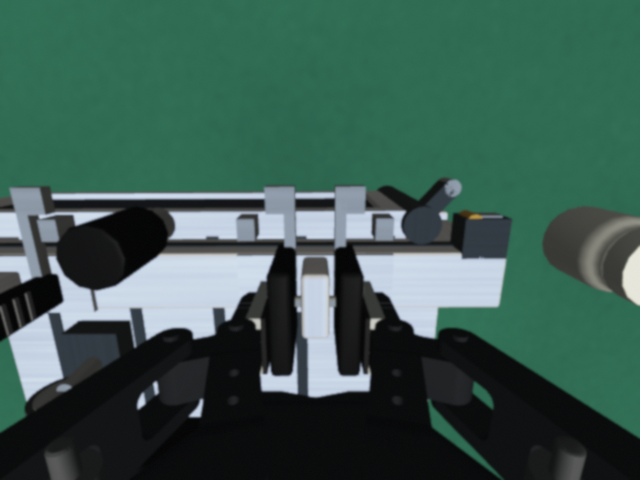

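Both long tabs are in, moved evenly, and the gripper width is 34 mm, so they're at their stops. Next is the short catch.

Call:
{"op": "arm_command", "data": {
  "fingers": [90, 90, 90, 90, 90, 90, 90, 90],
  "travel": [
    [0, 0, 0],
    [0, 0, 0],
    [0, 0, 0],
    [0, 0, 0],
    [0, 0, -0.012],
    [0, 0, -0.025],
    [0, 0, -0.025],
    [0, 0, -0.008]
  ],
  "angular": [
    [0, 0, 0],
    [0, 0, 0],
    [0, 0, 0],
    [0, 0, 0],
    [0, 0, 0],
    [0, 0, 0],
    [0, 0, 0],
    [0, 0, 0]
  ]
}}

```text
t: 6.72
eef_pos: [0.6205, -0.0324, 0.2097]
ee_rot: [0.004, 0.106, 0.994, -0.0]
ft_force: [0.5, -0.3, 0.6]
gripper_width: 0.0768
```

Call:
{"op": "arm_command", "data": {
  "fingers": [90, 90, 90, 90, 90, 90, 90, 90],
  "travel": [
    [0, -0.015, 0],
    [0, -0.025, 0],
    [0, -0.035, 0],
    [0, -0.035, 0],
    [0, -0.025, 0],
    [0, -0.015, 0],
    [0, 0, 0],
    [0, 0, 0]
  ],
  "angular": [
    [0, 0, 0],
    [0, 0, 0],
    [0, 0, 0],
    [0, 0, 0],
    [0, 0, 0],
    [0, 0, 0],
    [0, 0, 0],
    [0, 0, 0]
  ]
}}

```text
t: 7.38
eef_pos: [0.586, -0.1791, 0.2033]
ee_rot: [-0.001, 0.107, 0.994, 0.001]
ft_force: [0.8, -0.0, -1.2]
gripper_width: 0.0768
```

```bash
python3 - <<'E'
from h import *
p,d=cams.read_camera("wrist");cv2.imwrite("pics/w4.png",p[:,:,::-1]);print(get_obs()["eef_pos"])
for n in ["catch_long_mid","catch_short_mid","knob_mid"]:
        r=nets.place_of(n,"wrist")
        print(n,[(np.round(w("wrist",x["centre"]),4).tolist(),round(x["confidence"],2)) for x in r[:2]])
E
```

```text
[ 0.58634594 -0.17831516  0.20349019]
catch_long_mid [([0.622, -0.0309, 0.1415], 0.94)]
catch_short_mid [([0.5933, -0.1768, 0.1408], 0.78)]
knob_mid [([0.5742, -0.0986, 0.1469], 0.85), ([0.4364, -0.3565, 0.0139], 0.22)]
```

View pics/w4.png

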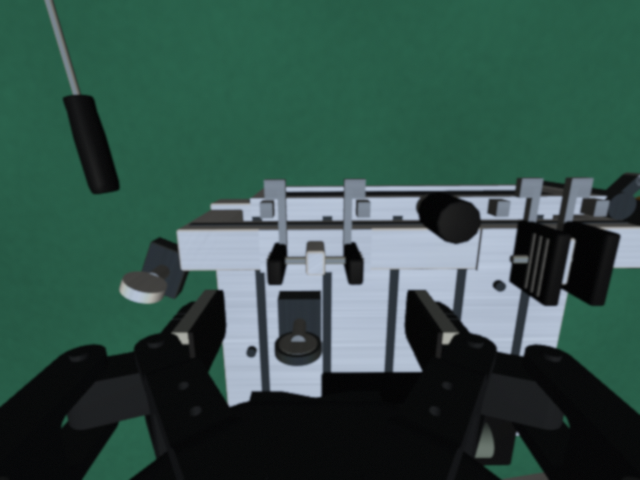

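The short catch is centred between the fingers, with tabs at px (277,263) and (353,263). The long tabs are still in. I'll descend and squeeze.

Call:
{"op": "arm_command", "data": {
  "fingers": [90, 90, 90, 90, 90, 90, 90],
  "travel": [
    [0, 0, 0.01],
    [0, 0, 0.018],
    [0, 0, 0.018],
    [0, 0, 0.014],
    [0, 0, 0.008],
    [0, 0, 0],
    [0, 0, 0]
  ],
  "angular": [
    [0, 0, 0],
    [0, 0, 0],
    [0, 0, 0],
    [0, 0, 0],
    [0, 0, 0],
    [0, 0, 0],
    [0, 0, 0]
  ]
}}

```text
t: 8.17
eef_pos: [0.5866, -0.1784, 0.1358]
ee_rot: [-0.0, 0.106, 0.994, 0.0]
ft_force: [0.3, -0.8, 0.8]
gripper_width: 0.0768
```

Call:
{"op": "arm_command", "data": {
  "fingers": [60, 50, 45, 40, 35, 30, 30, 30],
  "travel": [
    [0, 0, 0],
    [0, 0, 0],
    [0, 0, 0],
    [0, 0, 0],
    [0, 0, 0],
    [0, 0, 0],
    [0, 0, 0],
    [0, 0, 0]
  ],
  "angular": [
    [0, 0, 0],
    [0, 0, 0],
    [0, 0, 0],
    [0, 0, 0],
    [0, 0, 0],
    [0, 0, 0],
    [0, 0, 0],
    [0, 0, 0]
  ],
  "grip_force": 30
}}

```text
t: 8.83
eef_pos: [0.5879, -0.1797, 0.1397]
ee_rot: [0.002, 0.106, 0.994, -0.001]
ft_force: [-2.9, 0.3, 6.7]
gripper_width: 0.0342
```

Call:
{"op": "arm_command", "data": {
  "fingers": [30, 30, 30, 30],
  "travel": [
    [0, 0, 0],
    [0, 0, 0],
    [0, 0, 0],
    [0, 0, 0]
  ],
  "angular": [
    [0, 0, 0],
    [0, 0, 0],
    [0, 0, 0],
    [0, 0, 0]
  ]
}}

```text
t: 9.17
eef_pos: [0.5879, -0.1797, 0.1397]
ee_rot: [0.002, 0.106, 0.994, -0.001]
ft_force: [-2.4, -0.5, 7.7]
gripper_width: 0.0341
```

```bash
python3 - <<'E'
from h import *
p,d=cams.read_camera("wrist");cv2.imwrite("pics/w5.png",p[:,:,::-1]);print(get_obs()["eef_pos"])
E
```

```text
[ 0.58791354 -0.17969283  0.13968812]
```

View pics/w5.png

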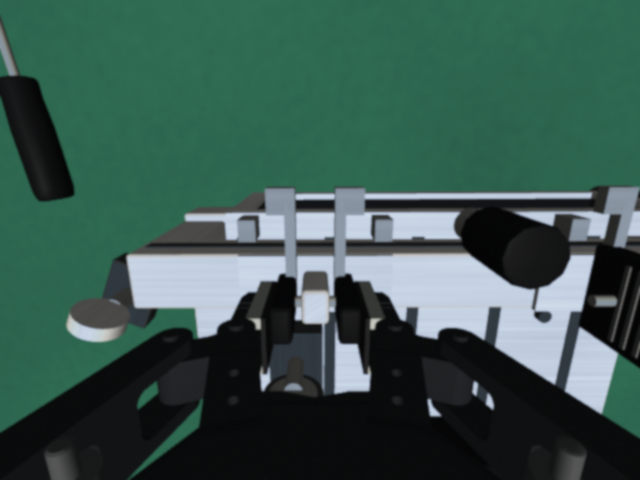

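Both short tabs are fully in, at 34 mm and symmetric. Next I'll release, rise and go to the knob.

Call:
{"op": "arm_command", "data": {
  "fingers": [90, 90, 90, 90, 90, 90, 90, 90],
  "travel": [
    [0, 0, 0],
    [0, 0, 0],
    [0, 0, 0],
    [0, 0, 0],
    [0, 0, -0.012],
    [0, 0, -0.024],
    [0, 0, -0.024],
    [0, 0, -0.012]
  ],
  "angular": [
    [0, 0, 0],
    [0, 0, 0],
    [0, 0, 0],
    [0, 0, 0],
    [0, 0, 0],
    [0, 0, 0],
    [0, 0, 0],
    [0, 0, 0]
  ]
}}

```text
t: 9.88
eef_pos: [0.588, -0.1792, 0.2125]
ee_rot: [0.002, 0.106, 0.994, -0.001]
ft_force: [0.3, 0.1, 0.2]
gripper_width: 0.0765
```

Call:
{"op": "arm_command", "data": {
  "fingers": [55, 55, 55, 55, 55, 55, 55, 55],
  "travel": [
    [0.005, 0.0148, 0],
    [0.008, 0.02, 0],
    [0.008, 0.02, 0],
    [0.0088, 0.02, 0],
    [0, 0, 0],
    [0, 0, 0],
    [0, 0, 0],
    [0, 0, 0]
  ],
  "angular": [
    [0, 0, 0],
    [0, 0, 0],
    [0, 0, 0],
    [0, 0, 0],
    [0, 0, 0],
    [0, 0, 0],
    [0, 0, 0],
    [0, 0, 0]
  ]
}}

```text
t: 10.55
eef_pos: [0.5733, -0.0997, 0.2079]
ee_rot: [-0.0, 0.107, 0.994, -0.0]
ft_force: [0.8, -0.1, -0.2]
gripper_width: 0.0468
```

```bash
python3 - <<'E'
from h import *
p,d=cams.read_camera("wrist");cv2.imwrite("pics/w6.png",p[:,:,::-1]);print(get_obs()["eef_pos"])
for n in ["knob_mid","gate_hinge"]:
        r=nets.place_of(n,"wrist")
        print(n,[(np.round(w("wrist",x["centre"]),4).tolist(),round(x["confidence"],2)) for x in r[:2]])
E
```

```text
[ 0.5733488  -0.09989567  0.20805797]
knob_mid [([0.5728, -0.0985, 0.1451], 0.89)]
gate_hinge [([0.5975, 0.0261, 0.1424], 0.57)]
```

View pics/w6.png

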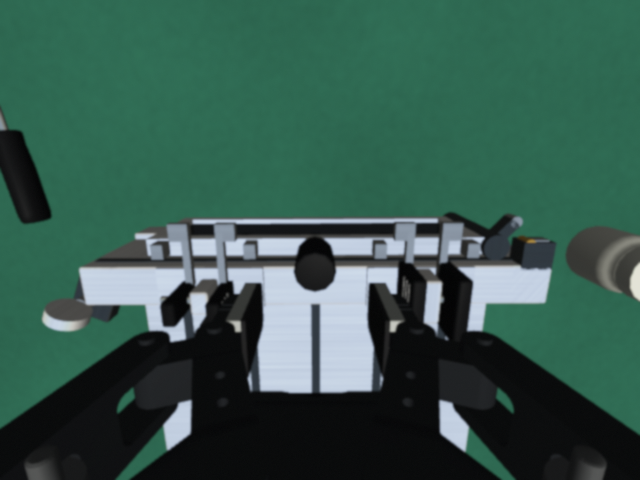

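The knob is centred at px (315,265) between the fingers, and all four tabs are in. I'll descend and grip.

Call:
{"op": "arm_command", "data": {
  "fingers": [55, 55, 55, 55, 55, 55, 55],
  "travel": [
    [0, 0, 0.01],
    [0, 0, 0.018],
    [0, 0, 0.018],
    [0, 0, 0.015],
    [0, 0, 0.008],
    [0, 0, 0],
    [0, 0, 0]
  ],
  "angular": [
    [0, 0, 0],
    [0, 0, 0],
    [0, 0, 0],
    [0, 0, 0],
    [0, 0, 0],
    [0, 0, 0],
    [0, 0, 0]
  ]
}}

```text
t: 11.28
eef_pos: [0.5731, -0.0994, 0.1388]
ee_rot: [-0.001, 0.107, 0.994, 0.0]
ft_force: [0.8, 0.5, -0.7]
gripper_width: 0.0467
```

Call:
{"op": "arm_command", "data": {
  "fingers": [45, 38, 32, 26, 20, 10, 10, 10],
  "travel": [
    [0, 0, 0],
    [0, 0, 0],
    [0, 0, 0],
    [0, 0, 0],
    [0, 0, 0],
    [0, 0, 0],
    [0, 0, 0],
    [0, 0, 0]
  ],
  "angular": [
    [0, 0, 0],
    [0, 0, 0],
    [0, 0, 0],
    [0, 0, 0],
    [0, 0, 0],
    [0, 0, 0],
    [0, 0, 0],
    [0, 0, 0]
  ],
  "grip_force": 50
}}

```text
t: 11.95
eef_pos: [0.574, -0.1001, 0.1407]
ee_rot: [0.001, 0.106, 0.994, -0.001]
ft_force: [-1.4, -3.5, 6.7]
gripper_width: 0.0225
```

```bash
python3 - <<'E'
from h import *
p,d=cams.read_camera("wrist");cv2.imwrite("pics/w7.png",p[:,:,::-1]);o=get_obs();print(o["eef_pos"],o["gripper_width"],o["ft_force"],o["q"])
E
```

```text
[ 0.5739813  -0.1000736   0.14069651] 0.022715497435909785 [-2.3469969  -3.23158653  6.03909825] [-2.99760494e-01  3.54114849e-02  1.80542858e+00 -1.23468908e-03
  1.29861521e+00 -1.65711994e+00]
```

View pics/w7.png

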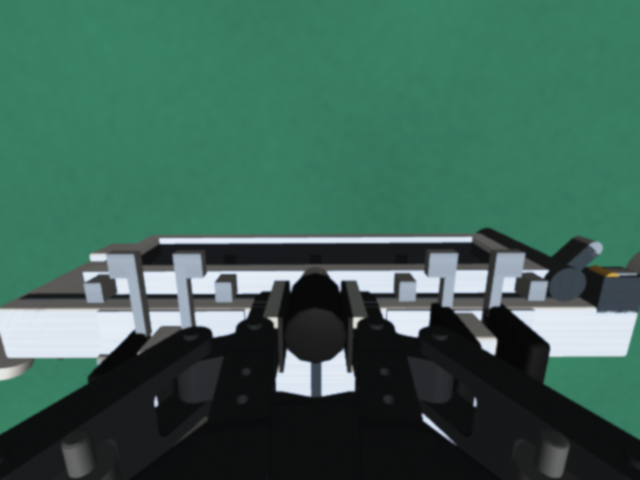

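The grip is good: 22.7 mm, with the knob between the pads. Now I'll pull along the hinge arc (125 mm radius), turning with the gate.

Call:
{"op": "arm_command", "data": {
  "fingers": [10, 10, 10, 10, 10, 10, 10, 10],
  "travel": [
    [0.0044, 0.0001, 0],
    [0.0087, 0.0003, 0],
    [0.0087, 0.0003, 0],
    [0.0087, 0.0003, 0],
    [0.0087, 0.0003, 0],
    [0.0087, 0.0003, 0],
    [0.0044, 0.0001, 0],
    [0, 0, 0]
  ],
  "angular": [
    [0, 0, 2],
    [0, 0, 4],
    [0, 0, 4],
    [0, 0, 4],
    [0, 0, 4],
    [0, 0, 4],
    [0, 0, 2],
    [0, 0, 0]
  ]
}}

```text
t: 12.67
eef_pos: [0.526, -0.0787, 0.1407]
ee_rot: [0.001, 0.311, 0.95, -0.001]
ft_force: [-2.3, -5.0, 5.7]
gripper_width: 0.0223
```

```bash
cat >> h.py <<'E'
def gate():
    o=get_obs();t=np.radians(-12.2);h=np.array([.6025,-.1054])-.03*np.array([np.cos(t),np.sin(t)])+.125*np.array([-np.sin(t),np.cos(t)])
    r=o["eef_pos"][:2]-h;a=np.degrees(np.arctan2(r[1],r[0]));q=o["ee_rot"];yaw=2*np.degrees(np.arctan2(q[2],q[1]))
    print("angle by pos",(-102.2-a)%360,"rad",np.radians((-102.2-a)%360),"by yaw",167.8-yaw,"r",np.hypot(*r),"w",o["gripper_width"],"f",o["ft_force"],"z",o["eef_pos"][2],"t",o["t"])
E
python3 - <<'E'
from h import *
p,d=cams.read_camera("wrist");cv2.imwrite("pics/w8.png",p[:,:,::-1]);gate()
E
```

```text
angle by pos 23.54077260551668 rad 0.4108639904295503 by yaw 24.025819266479573 r 0.1256697715618716 w 0.022673544406827506 f [-2.16333132 -4.62303275  5.50442615] z 0.14072183815688327 t 12.7167
```

View pics/w8.png

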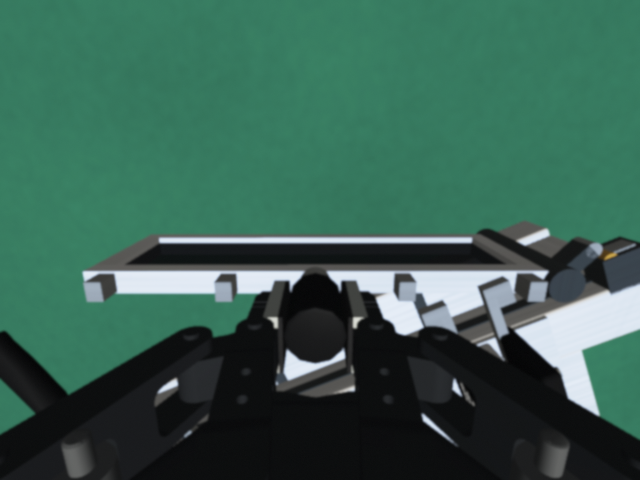

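The gate is swinging with the knob held, at about 24°. The leaf shows level at px (315,285), clear of the hooks. I'll continue over the detent.

Call:
{"op": "arm_command", "data": {
  "fingers": [10, 10, 10, 10, 10, 10, 10, 10],
  "travel": [
    [0.0044, 0.0001, 0],
    [0.0087, 0.0003, 0],
    [0.0087, 0.0003, 0],
    [0.0087, 0.0003, 0],
    [0.0087, 0.0003, 0],
    [0.0087, 0.0003, 0],
    [0.0087, 0.0003, 0],
    [0.0087, 0.0003, 0]
  ],
  "angular": [
    [0, 0, 2],
    [0, 0, 4],
    [0, 0, 4],
    [0, 0, 4],
    [0, 0, 4],
    [0, 0, 4],
    [0, 0, 4],
    [0, 0, 4]
  ]
}}

```text
t: 13.38
eef_pos: [0.4853, -0.0284, 0.1407]
ee_rot: [0.001, 0.548, 0.837, -0.001]
ft_force: [-3.9, -4.7, 8.3]
gripper_width: 0.0231
```

Call:
{"op": "arm_command", "data": {
  "fingers": [10, 10, 10, 10, 10, 10, 10, 10],
  "travel": [
    [0.0087, 0.0003, 0],
    [0.0087, 0.0003, 0],
    [0.0087, 0.0003, 0],
    [0.0087, 0.0003, 0],
    [0.0087, 0.0003, 0],
    [0.0087, 0.0003, 0],
    [0.0087, 0.0003, 0],
    [0, 0, 0]
  ],
  "angular": [
    [0, 0, 4],
    [0, 0, 4],
    [0, 0, 4],
    [0, 0, 4],
    [0, 0, 4],
    [0, 0, 4],
    [0, 0, 4],
    [0, 0, 0]
  ]
}}

```text
t: 14.05
eef_pos: [0.475, 0.0325, 0.1407]
ee_rot: [-0.0, 0.733, 0.68, -0.001]
ft_force: [-5.7, -4.7, 9.3]
gripper_width: 0.0224
```

```bash
python3 - <<'E'
from h import *
p,d=cams.read_camera("wrist");cv2.imwrite("pics/w9.png",p[:,:,::-1]);gate()
E
```

```text
angle by pos 81.860066497248 rad 1.4287276862784792 by yaw 82.02498279143173 r 0.12496720579667667 w 0.02284212589138386 f [-5.02894341 -4.07610714  9.67401315] z 0.14066606449409752 t 14.1
```

View pics/w9.png

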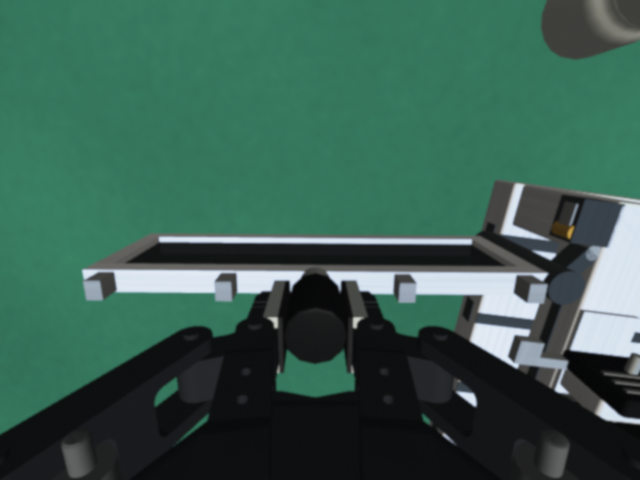

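The gate is at 82° and past the detent. The last stretch I'll take in smaller steps, watching force.

Call:
{"op": "arm_command", "data": {
  "fingers": [10, 10, 10, 10, 10, 10, 10],
  "travel": [
    [0.0044, 0.0001, 0],
    [0.0065, 0.0002, 0],
    [0.0065, 0.0002, 0],
    [0.0044, 0.0001, 0],
    [0.0022, 0, 0],
    [0, 0, 0],
    [0, 0, 0]
  ],
  "angular": [
    [0, 0, 2],
    [0, 0, 3],
    [0, 0, 3],
    [0, 0, 2],
    [0, 0, 1],
    [0, 0, 0],
    [0, 0, 0]
  ]
}}

```text
t: 14.68
eef_pos: [0.4791, 0.0555, 0.1407]
ee_rot: [-0.0, 0.795, 0.607, -0.001]
ft_force: [-5.6, -2.5, 10.0]
gripper_width: 0.0226
```

```bash
python3 - <<'E'
from h import *
gate()
E
```

```text
angle by pos 92.82748413040201 rad 1.6201452344183005 by yaw 93.03762324413593 r 0.12480245441751842 w 0.022600633396057706 f [-5.60845112 -2.54305787  9.97225162] z 0.14068793641632532 t 14.6833
```

Call:
{"op": "arm_command", "data": {
  "fingers": [10, 10, 10, 10, 10],
  "travel": [
    [0.0022, 0, 0],
    [0.0022, 0, 0],
    [0, 0, 0],
    [0, 0, 0],
    [0, 0, 0]
  ],
  "angular": [
    [0, 0, 1],
    [0, 0, 1],
    [0, 0, 0],
    [0, 0, 0],
    [0, 0, 0]
  ]
}}

```text
t: 15.1
eef_pos: [0.48, 0.0587, 0.1407]
ee_rot: [0.0, 0.805, 0.593, -0.002]
ft_force: [-6.8, -6.8, 9.5]
gripper_width: 0.0229
```

```bash
python3 - <<'E'
from h import *
gate()
E
```

```text
angle by pos 94.38413888332121 rad 1.6473139851735592 by yaw 95.01044456698816 r 0.12477974640456646 w 0.022852304035834037 f [-6.78006476 -6.77688161  9.51941463] z 0.14067240321976193 t 15.1
```

Call:
{"op": "arm_command", "data": {
  "fingers": [10, 10, 10, 10, 10],
  "travel": [
    [0.002, 0, 0],
    [0.002, 0, 0],
    [0, 0, 0],
    [0, 0, 0],
    [0, 0, 0]
  ],
  "angular": [
    [0, 0, 0],
    [0, 0, 0],
    [0, 0, 0],
    [0, 0, 0],
    [0, 0, 0]
  ]
}}

```text
t: 15.52
eef_pos: [0.4804, 0.0602, 0.1407]
ee_rot: [0.002, 0.805, 0.593, -0.004]
ft_force: [-11.3, -16.3, 12.8]
gripper_width: 0.0226
```

```bash
python3 - <<'E'
from h import *
gate()
for c in ["wrist","scene","top"]:
    p,d=cams.read_camera(c);cv2.imwrite(f"pics/{c}10.png",p[:,:,::-1])
    for n in ["knob_mid","gate_hinge","gate_leaf","jar_mid","lens_block_mid","screwdriver_mid","catch_long_mid"]:
        r=nets.place_of(n,c)
        print(c,n,[(np.round(w(c,x["centre"]),3).tolist(),round(x["confidence"],2)) for x in r[:1]])
E
```

```text
angle by pos 95.09345912055699 rad 1.6596939587643509 by yaw 95.08187420055724 r 0.12478647766590602 w 0.022566350652204036 f [-11.27964587 -16.29022739  12.84013671] z 0.14065266686019057 t 15.5167
wrist knob_mid [([0.478, 0.06, 0.145], 0.83)]
wrist gate_hinge []
wrist gate_leaf [([0.599, 0.023, -0.001], 0.9)]
wrist jar_mid [([0.604, -0.109, -0.003], 0.32)]
wrist lens_block_mid []
wrist screwdriver_mid []
wrist catch_long_mid []
scene knob_mid [([0.475, 0.061, 0.142], 0.57)]
scene gate_hinge [([0.596, 0.019, 0.144], 0.56)]
scene gate_leaf []
scene jar_mid [([0.67, 0.171, 0.038], 0.95)]
scene lens_block_mid [([0.6, -0.338, 0.033], 0.6)]
scene screwdriver_mid [([0.434, -0.359, 0.012], 0.86)]
scene catch_long_mid [([0.619, -0.031, 0.145], 0.83)]
top knob_mid []
top gate_hinge [([0.598, 0.021, 0.144], 0.69)]
top gate_leaf [([0.602, 0.023, -0.008], 0.91)]
top jar_mid []
top lens_block_mid [([0.6, -0.337, 0.028], 0.95)]
top screwdriver_mid [([0.434, -0.359, 0.007], 0.58)]
top catch_long_mid [([0.62, -0.032, 0.144], 0.93)]
```

View pics/scene10.png

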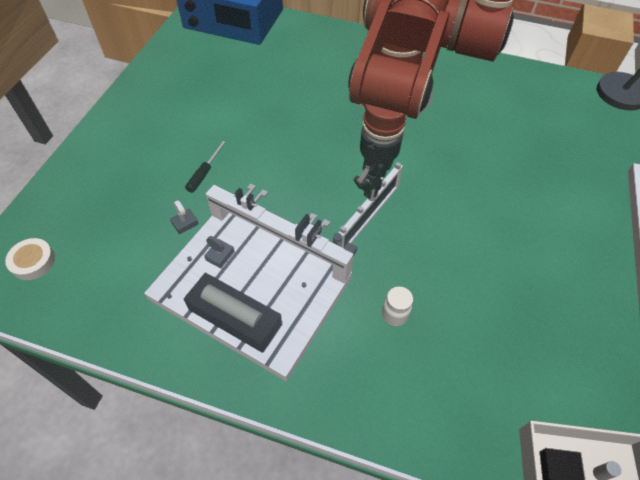

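View pics/wrist10.png

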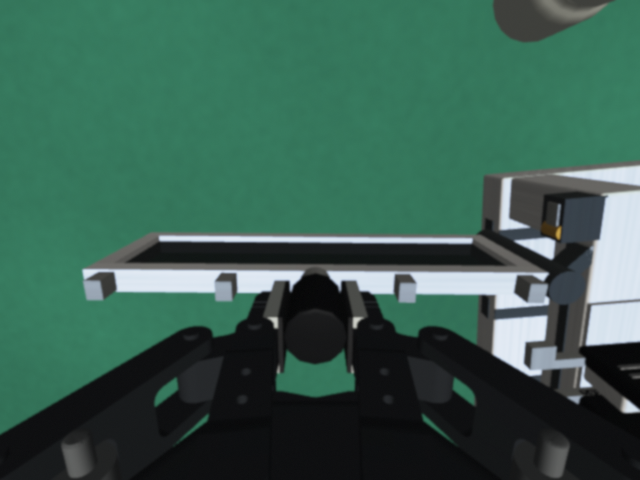

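The pictures show the gate fully open, perpendicular to the rail, with the knob held. The force rose from about 6 N to about 20 N over the last 4 mm, so it's against the stop. Handing in while holding.

```bash
python3 - <<'E'
from h import *
gate();print(env.job_done())
E
```

```text
angle by pos 95.09095552695311 rad 1.6596502628128313 by yaw 95.08284546431472 r 0.12476346172242274 w 0.022899264775058627 f [-11.51429836 -14.97520165  12.70284531] z 0.14068248598735855 t 16.7167
the job is handed in; nothing more can be done
None
```

The gate is fully open against its stop. I handed the job in at about 16.7 s of the 58 s allowed, with the gripper still holding the knob.

I squeezed the long-tab catch first, then the short-tab catch. Each closed to about 34 mm by the gripper's reading, below the 36 mm for fully in, and the pictures showed all four tabs in. I then pulled the knob along its arc, past the detent and on to the stop.

- **Gate angle:** my estimate from the arm's pose is 1.66 rad, against 1.65 at the stop. The difference is within calibration error.
- **Force at the stop:** the sideways force rose from about 6 N to about 20 N over the last 4 mm, so the gate is pressed firmly against it. The knob was still gripped at about 22.9 mm.
- **Other objects:** the screwdriver, jar and lens block measured within about 6 mm of where they started. That is roughly the networks' error, and nothing came near them.
- **Missed readings:** the networks missed the jar in the top view, before and after the move. In the wrist view they also gave one false low-confidence jar position. The scene view found the jar clearly both times.

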